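Line up the spare brackets by height

ROBOT

A 7-joint arm with a two-finger parallel gripper is mounted at the origin on the work surface. World frame = base frame: x ahead of the robot, y to its left, z up, the work surface at z = 0. Lengths are in m, angles in rad, forces in N, time in s.
With the tool pointing down it reaches from about 0.4 to 0.85 m from the base axis. Payload 10.4 kg.
Tool frame: the origin (TCP) lies midway between the tips of the shut fingers; the grasp point (between the pads) lies 19 mm behind it; y points along the fingers, x is the direction in which the jaws open and shut, and the axes are right-handed (so a half turn about y gives the same grasp; the last joint's range is limited). The gripper opens to 87 mm and grips with 3 to 60 N. Pads are 19 mm wide; open, the fingers measure 117 mm over their backs; the gripper's body (75 mm by 190 mm) begins 51 mm behind the grasp point.
Start: joints at [1.115, 0.332, -0.065, 1.46, 0.022, 1.35, -0.088], TCP at [0.262, -0.567, 0.199] pointing down, gripper open.
Joint ranges: [-2.6, 2.6], [-0.5, 2.12], [-1.47, 1.34], [0.16, 2.42], [-1.27, 4.41], [0.06, 2.06], [-2.6, 2.6]. Speed limits (rad/s): [2.22, 2.22, 2.79, 2.79, 3.14, 3.14, 3.14].

INTERFACE

Orientations are given as a unit quaternion [x, y, z, w].
In Python, from bench import * gives the robot as it stands.
- The arm moves only by the tool jog_arm, never from a script. Its argument "commands" is a list of rows, each an object with "translation": the shift along the world's x, y, z in mm, a list of three; "twist": the turn about the world's z in rad. A call has 1 to 20 rows; each row shifts and turns the commanded pose from where the row before left it; what a row does not reach is not made up. A row lasts 1/10 s, in which the tool goes at most 50 mm and 8.59 degrees, less where a joint would pass 70% of its speed; a pose out of reach is approached as far as the arm can. A call is refused whole if a number of a shift passes 50 or a number of a turn 0.15, either way. A call with a gripper value outside its range is refused whole. "grip" is the closure, from 0 (fully open) to 1 (shut), set as the call begins (left out, the last holds). The fingers move at their own pace and stop on an object; "grip_force" is the grip in N (left out, the last holds). Time passes only in rows, so rows that do not move let the fingers close. It gives the time, the measured TCP pose, the force and the opening at its end, in the units of the state.
- read_state(): the state, without advancing time (a new reading comes with each control period).
- camera(name): name is "scene" or "top"; returns a dict with "img" (400x640x3 uint8, red, green, blue), "fx", "fy", "cx", "cy" (pixels), "cam_to_world" (4x4, takes a point from camera to world coordinates). Camera axes: x right, y down, z forward; pixel columns grow to the right and rows downward; lengths in m; the calibration is good to about 2 mm. A picture is of the moment at which its call begins. There is no depth.
- close_job(): hands the job in, once; it reports no verdict.
The state is a dict: "time": time; "joint_positions": joint angles; "joint_vel": joint speeds; "joint_torque": joint torques, N m; "ee_pos": TCP position; "eef_rot": TCP orientation; "ft_force": force on the tool from outside, world axes, zero at the start; "torque": the same for the moment, N m; "width": finger opening in m.
Only numpy, scipy, OpenCV 4.12 (cv2) and the standard library are available. Lean on these libraries where they do the work, as an engineer would, in place of code of your own. Each camera call takes 0.05 s, during which the arm holds its last target.

TASK

Put the bent dark bracket that rocks on its curled foot into the red reject tray, standing on its foot. Stand the four sound brackets upright on the strip in order of height, one centred on each white mark, the tallest on the mark next to the red tray and the shortest at the far end, with each upright plate running along the row.

Things in the scene. Friction and masses are not known exactly. Their poses are not given: they have to be found in the camera images.
- bracket44_center (a point): The shortest sound bracket, bare bright aluminium, an upside-down T standing on its foot, 44 mm tall overall. Flat foot 50 (x) x 40 (y) x 6 mm thick; upright plate 10 mm thick (x) and 40 mm wide (y) rising from the middle of the foot to the top. Point: in the middle of the plate, half-way up (22 mm above its underside). z up; x across the plate (thin way), y along the plate. Symmetric under a half turn. 73 g or so.
- bracket61_center (a point): The second shortest sound bracket, bare bright aluminium, an upside-down T standing on its foot, 61 mm tall overall. Flat foot 50 (x) x 40 (y) x 6 mm thick; upright plate 10 mm thick (x) and 40 mm wide (y) rising from the middle of the foot to the top. Point: in the middle of the plate, half-way up (30.5 mm above its underside). z up; x across the plate (thin way), y along the plate. Symmetric under a half turn. 92 g or so.
- bracket78_center (a point): The second tallest sound bracket, bare bright aluminium, an upside-down T standing on its foot, 78 mm tall overall. Flat foot 50 (x) x 40 (y) x 6 mm thick; upright plate 10 mm thick (x) and 40 mm wide (y) rising from the middle of the foot to the top. Point: in the middle of the plate, half-way up (39 mm above its underside). z up; x across the plate (thin way), y along the plate. Symmetric under a half turn. 110 g or so.
- bracket95_center (a point): The tallest sound bracket, bare bright aluminium, an upside-down T standing on its foot, 95 mm tall overall. Flat foot 50 (x) x 40 (y) x 6 mm thick; upright plate 10 mm thick (x) and 40 mm wide (y) rising from the middle of the foot to the top. Point: in the middle of the plate, half-way up (47.5 mm above its underside). z up; x across the plate (thin way), y along the plate. Symmetric under a half turn. 129 g or so.
- bent_center (a point): The bent bracket: the same kind, 61 mm tall, but dull dark grey, and both ends of its foot are curled up about 5 mm (only the middle 22 mm is flat), so it rocks when pressed at the rim of the foot, though it stands upright when let alone. Foot 56 (x) x 40 (y) mm over the curled ends; upright plate 10 mm thick (x), 40 mm wide (y). Point: in the middle of the plate, 30.5 mm above its underside. z up, x across the plate, y along the plate. About 92 g.
- mark1: Mark 1 of the row: a flat white rectangle outline, 64 (x) x 54 (y) mm, on a fixed black rubber strip 320 x 75 x 3 mm. Marks 1, 2, 3, 4 follow one another 80 mm apart along the strip, mark 1 at its +y end. Origin: centre of the rectangle on the strip's upper face, 3 mm above the table; y runs along the row, x across it.
- mark2: Mark 2 of the row: a flat white rectangle outline, 64 (x) x 54 (y) mm, on a fixed black rubber strip 320 x 75 x 3 mm. Marks 1, 2, 3, 4 follow one another 80 mm apart along the strip, mark 1 at its +y end. Origin: centre of the rectangle on the strip's upper face, 3 mm above the table; y runs along the row, x across it.
- mark3: Mark 3 of the row: a flat white rectangle outline, 64 (x) x 54 (y) mm, on a fixed black rubber strip 320 x 75 x 3 mm. Marks 1, 2, 3, 4 follow one another 80 mm apart along the strip, mark 1 at its +y end. Origin: centre of the rectangle on the strip's upper face, 3 mm above the table; y runs along the row, x across it.
- mark4: Mark 4 of the row: a flat white rectangle outline, 64 (x) x 54 (y) mm, on a fixed black rubber strip 320 x 75 x 3 mm. Marks 1, 2, 3, 4 follow one another 80 mm apart along the strip, mark 1 at its +y end. Origin: centre of the rectangle on the strip's upper face, 3 mm above the table; y runs along the row, x across it.
- tray: Fixed red open plastic tray for rejects, 96 x 96 x 28 mm high outside, walls 4 mm, floor 4 mm thick; it stands beyond one end of the strip, about 100 mm from the nearest mark (next to mark 1 or next to mark 4; a glass tumbler 88 mm tall stands beyond the other end). Origin: centre of its underside, on the table; x, y along its sides.
There are look-alikes about, which are no part of the job. What is shaped like the part that bears bracket95_center but purple or yellow is not meant. What is shaped like the part that bears bracket44_center but purple is not meant.

How it is judged:
By the outcome, as a careful person would: the job done as asked, in the order asked, and still so for the second after the job is handed in, with the robot touching nothing.
It also fails if it takes over 120 s, if anything falls off the work surface, if the arm or the gripper's body presses on something with over 40 N, if the wrist force passes 120 N, or if a joint passes its speed limit or range.

## Working session

There is one attempt and no reset: what is moved stays moved. The work goes in short steps, Python scripts to look and compute and a tool call to move; the robot and the scene stay as the last step left them, time stands still between calls to the robot, and variables do not carry over. Pictures are saved under pics/ and viewed, and the job is handed in when it is done.

Besides the shell and the picture viewer there is one more tool, called after "Emit:" as name(argument=value, ...), one argument or row to a line, values as JSON. jog_arm: Moves the arm, as the interface text tells. Its arguments: {"type":"object","properties":{"commands":{"type":"array"},"grip":{"type":"number"},"grip_force":{"type":"number"}},"required":["commands"]}

```bash
ls; mkdir -p pics; python3 - <<'E'
from bench import *
import cv2
s=read_state();print({k:s[k] for k in('time','ee_pos','eef_rot','width','ft_force')})
for n in("scene","top"):
    c=camera(n);cv2.imwrite(f"pics/{n}0.png",c["img"][:,:,::-1]);print(n,c["fx"],c["fy"],c["cx"],c["cy"]);print(c["cam_to_world"])
E
```

```text
pics
{'time': 0.0, 'ee_pos': array([ 0.261921  , -0.56698519,  0.1981347 ]), 'eef_rot': array([-0.59545362,  0.38143187, -0.38050483,  0.59595367]), 'width': 0.08708847355118764, 'ft_force': array([ 0.11849343,  0.19252328, -0.12339052])}
scene 453.98206889682035 453.98206889682035 326.75719812906283 204.30030702422985
[[-0.58031585  0.60486628 -0.54531669  1.0203526 ]
 [ 0.8143382   0.43864545 -0.38005718  0.3645053 ]
 [ 0.00931691 -0.66462542 -0.74711862  0.77907521]
 [ 0.          0.          0.          1.        ]]
top 495.3415772182446 495.3415772182446 312.327194354291 204.54410022073307
[[-0.06413332 -0.97276324  0.22275232  0.29271898]
 [-0.99792453  0.06121862 -0.01997279  0.02158637]
 [ 0.00579221 -0.22357093 -0.97467045  0.98647127]
 [ 0.          0.          0.          1.        ]]
```

View pics/scene0.png

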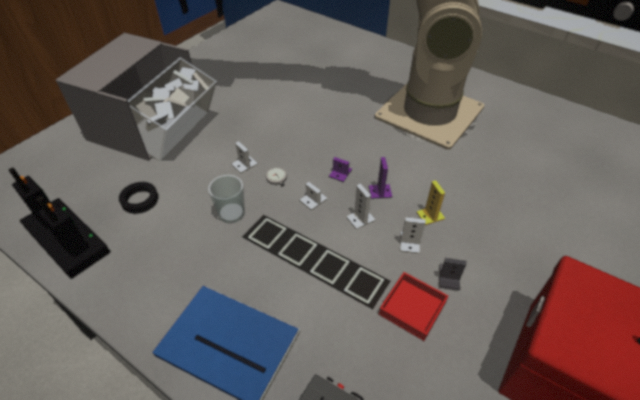

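View pics/top0.png

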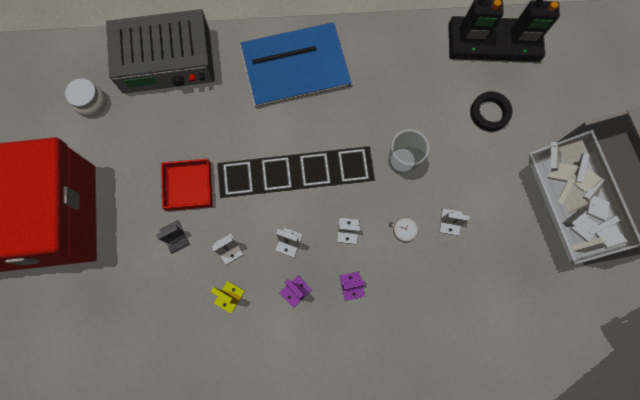

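```bash
python3 - <<'E'
import cv2,numpy as np
t=cv2.imread("pics/top0.png")
a=cv2.resize(t[140:320,140:400],None,fx=3,fy=3,interpolation=cv2.INTER_CUBIC);cv2.imwrite("pics/tz1.png",a)
b=cv2.resize(t[130:320,330:500],None,fx=3,fy=3,interpolation=cv2.INTER_CUBIC);cv2.imwrite("pics/tz2.png",b)
s=cv2.imread("pics/scene0.png")
b=cv2.resize(s[130:310,220:480],None,fx=3,fy=3,interpolation=cv2.INTER_CUBIC);cv2.imwrite("pics/sz1.png",b)
E
```

```text
(no output)
```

View pics/tz1.png

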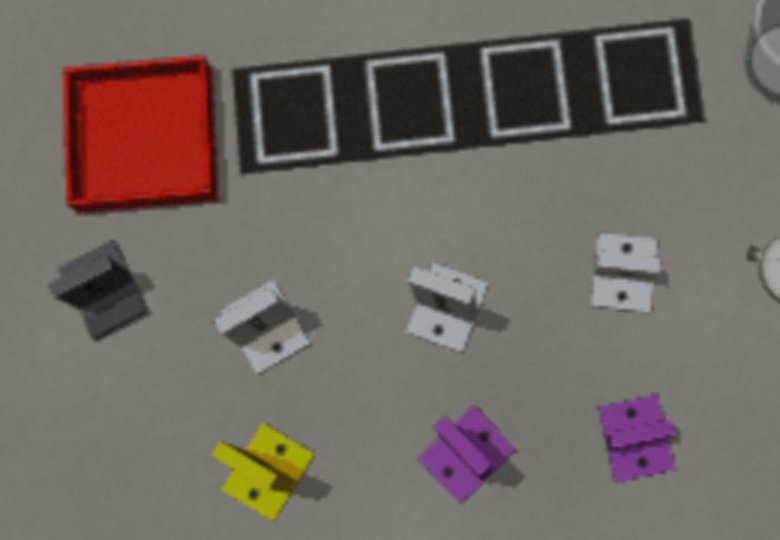

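View pics/tz2.png

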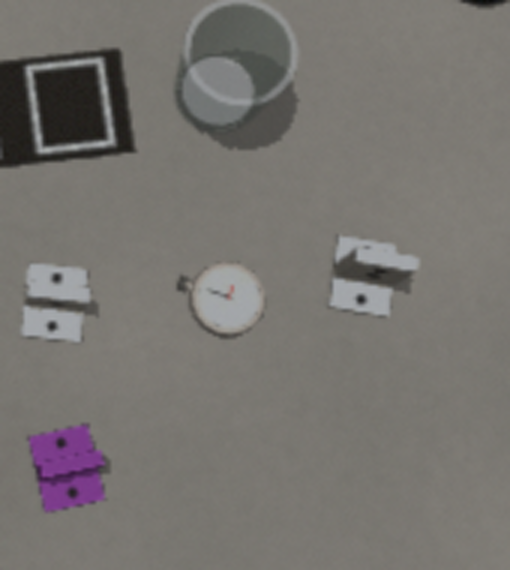

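View pics/sz1.png

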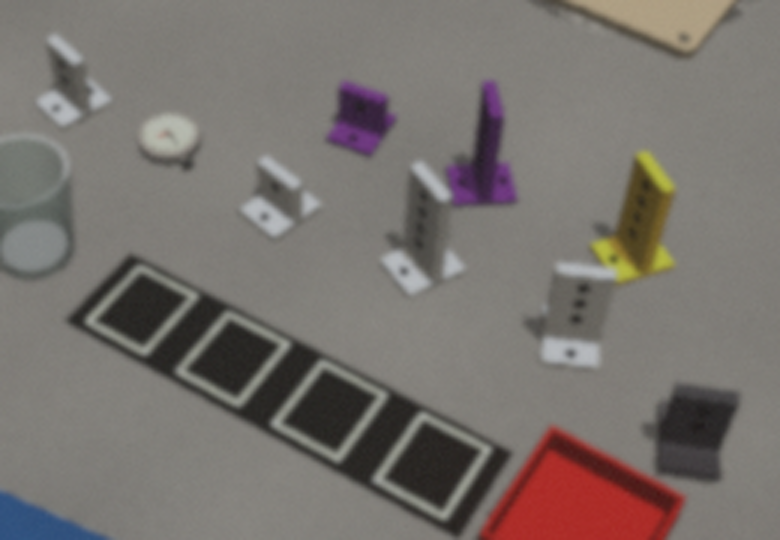

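```bash
python3 - <<'E'
import cv2,numpy as np
t=cv2.imread("pics/top0.png")
def crop(cx,cy):
    a=cv2.resize(t[cy-20:cy+20,cx-20:cx+20],None,fx=10,fy=10,interpolation=cv2.INTER_CUBIC)
    a=cv2.convertScaleAbs(a,alpha=1.2)
    for k in range(0,40,5):
        cv2.putText(a,str(cx-20+k),(k*10,8),0,.3,(0,255,255));cv2.putText(a,str(cy-20+k),(0,k*10+8),0,.3,(0,255,255))
        cv2.line(a,(k*10,0),(k*10,399),(0,120,0),1);cv2.line(a,(0,k*10),(399,k*10),(0,120,0),1)
    return a
cv2.imwrite("pics/g1.png",np.hstack([crop(174,236),crop(228,248)]))
cv2.imwrite("pics/g2.png",np.hstack([crop(288,242),crop(348,231)]))
cv2.imwrite("pics/g3.png",np.hstack([crop(453,222)]))
E
```

```text
(no output)
```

View pics/g1.png

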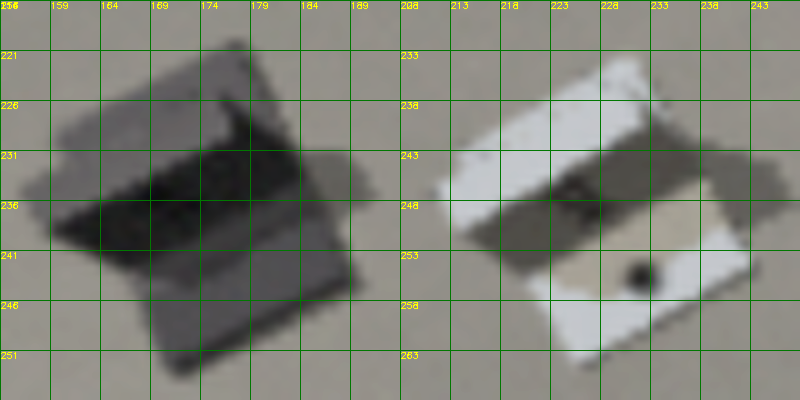

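View pics/g2.png

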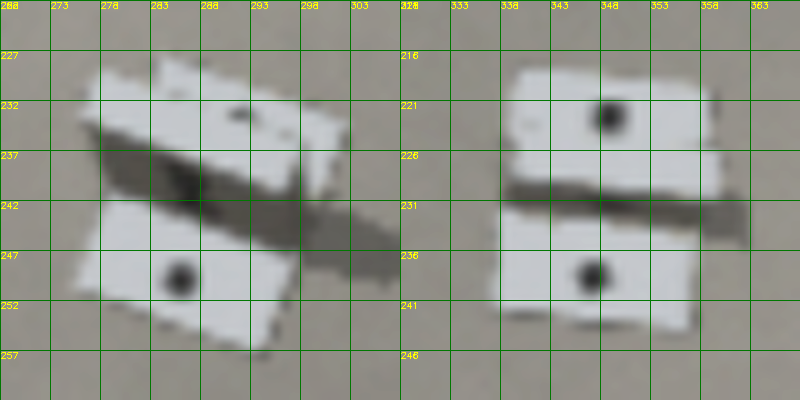

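View pics/g3.png

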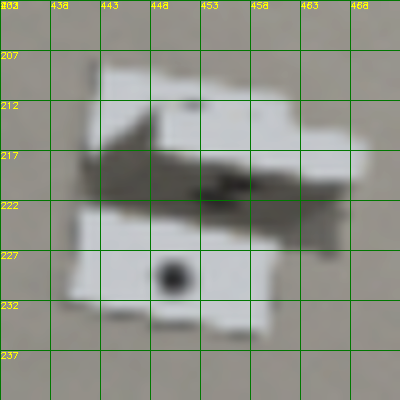

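```bash
cat >h.py <<'E'
import numpy as np,cv2
from scipy.spatial.transform import Rotation as R
K=dict(top=None)
def load(c): return (c["fx"],c["fy"],c["cx"],c["cy"],np.array(c["cam_to_world"]))
def ray(c,p,z):
    fx,fy,cx,cy,T=c
    p=np.atleast_2d(p).astype(float)
    d=np.c_[(p[:,0]-cx)/fx,(p[:,1]-cy)/fy,np.ones(len(p))]@T[:3,:3].T
    return (T[:3,3]+d*((z-T[2,3])/d[:,2])[:,None])[:,:2]
def proj(c,P):
    fx,fy,cx,cy,T=c
    q=(np.atleast_2d(P)-T[:3,3])@T[:3,:3]
    return np.c_[fx*q[:,0]/q[:,2]+cx,fy*q[:,1]/q[:,2]+cy]
E
cat >m.py <<'E'
from bench import *
from h import *
c0=camera("top");c=load(c0);img=c0["img"]
D=dict(A=((208,228),[(130,275),(305,178),(352,262),(178,366)],(242,276)),
B=((268,222),[(108,195),(300,250),(262,352),(75,285)],(180,278)),
C=((328,211),[(100,205),(300,232),(295,328),(92,305)],(192,277)),
D=((433,202),[(80,207),(280,245),(265,333),(70,298)],(173,278)))
for k,(o,q,h) in D.items():
    f=lambda p:ray(c,np.array(o)+np.atleast_2d(p)/10-.45,.006)
    Q=f(q);e=(Q[1]-Q[0])+(Q[2]-Q[3]);e/=np.linalg.norm(e)
    n=np.array([-e[1],e[0]]); m=Q.mean(0)
    if n@(m-Q[[2,3]].mean(0))<0:n=-n
    near=Q[[2,3]].mean(0)
    print(k,"near+25",near+.025*n,"cent+15",m+.015*n,"hole",f(h)[0]+.015*n,"yaw",np.degrees(np.arctan2(e[1],e[0])),np.linalg.norm(Q[1]-Q[0]),np.linalg.norm(Q[2]-Q[3]),np.linalg.norm(Q[1]-Q[2]))
    if k=="C":
        far=f([(118,70),(310,88)]);print("  rect",(far.mean(0)+near)/2, "holes",f([h,(209,117)]),f([h,(209,117)]).mean(0))
    if k=="D":
        far=f([(100,66),(290,95)]);print("  rect",(far.mean(0)+near)/2)
o=(154,216);f=lambda p:ray(c,np.array(o)+np.atleast_2d(p)/10-.45,.011)
Q=f([(180,378),(358,285),(240,40)]);print("dark",Q,(Q[0]+Q[2])/2,np.linalg.norm(np.diff(Q,axis=0),axis=1),np.degrees(np.arctan2(*(Q[1]-Q[0])[::-1])))
g=cv2.cvtColor(img,cv2.COLOR_RGB2HSV)
r=((g[...,1]>150)&((g[...,0]<10)|(g[...,0]>170))).astype(np.uint8)
for q in cv2.findContours(r,cv2.RETR_EXTERNAL,cv2.CHAIN_APPROX_NONE)[0]:
    if 1000<cv2.contourArea(q)<4000:
        b=cv2.minAreaRect(q);w=ray(c,cv2.boxPoints(b),.028);print("tray",b,w,w.mean(0))
w=((g[...,2]>110)&(g[...,1]<60)).astype(np.uint8)[140:205,215:380]
cs,hh=cv2.findContours(w,cv2.RETR_CCOMP,cv2.CHAIN_APPROX_NONE)
for q,h4 in zip(cs,hh[0]):
    a=cv2.contourArea(q)
    if 300<a<1500:
        b=cv2.minAreaRect(q);w4=ray(c,cv2.boxPoints(b)+np.array([215,140]),.003);print("mark",a,w4.mean(0),np.degrees(np.arctan2(*(w4[1]-w4[0])[::-1])),np.linalg.norm(np.diff(w4,axis=0),axis=1))
s=read_state();print(R.from_quat(s["eef_rot"]).as_matrix().round(3))
E
python3 m.py
```

```text
A near+25 [0.43859907 0.1744672 ] cent+15 [0.43868024 0.17439601] hole [0.43748881 0.17431251] yaw -63.09012697401015 0.03915052273700366 0.03949021822701149 0.01946570709129056
B near+25 [0.44424532 0.05407224] cent+15 [0.44430575 0.05370948] hole [0.44285666 0.0550136 ] yaw -111.50328004516899 0.0399455341870835 0.03958788407229824 0.021658513856412796
C near+25 [ 0.46003424 -0.06712877] cent+15 [ 0.46005055 -0.06669748] hole [ 0.45817211 -0.06560115] yaw -100.78531327214193 0.04041473791867244 0.040740674242994136 0.019448589901911926
  rect [ 0.45944425 -0.06644457] holes [[ 0.44343708 -0.06279421]
 [ 0.47569313 -0.06880884]] [ 0.45956511 -0.06580152]
D near+25 [ 0.46505315 -0.27536008] cent+15 [ 0.46436558 -0.27529109] hole [ 0.46288248 -0.27496259] yaw -104.34707785085303 0.0406424426736259 0.039411977639355424 0.018427860821911102
  rect [ 0.46465803 -0.2749969 ]
dark [[0.43452675 0.28507922]
 [0.45081772 0.24992523]
 [0.50183427 0.27304706]] [0.46818051 0.27906314] [0.03874531 0.05601167] -65.136163518416
tray ((185.8632049560547, 184.353759765625), (49.69218444824219, 49.648
[... 250 characters left out ...]
rk 637.0 [0.58423885 0.15185219] -88.11845388631909 [0.05053176 0.06108651 0.04986946]
mark 719.0 [0.58856383 0.07190287] -86.90981411816138 [0.05436106 0.06354836 0.05362064]
mark 632.5 [0.58854456 0.07190471] -86.9123833962175 [0.05067539 0.06068855 0.05001599]
mark 712.5 [ 0.59281894 -0.00837332] -86.90981217943327 [0.05463425 0.06371711 0.05388643]
mark 625.5 [ 0.59285711 -0.00821249] -86.52472419373093 [0.05047731 0.06097138 0.04981639]
mark 711.5 [ 0.59710241 -0.08823027] -85.59790371986794 [0.05438513 0.06456153 0.0536308 ]
mark 619.0 [ 0.59719868 -0.08821488] -85.04245888423048 [0.05047144 0.06094925 0.04981083]
[[ 0.419 -0.     0.908]
 [-0.908  0.001  0.419]
 [-0.001 -1.    -0.   ]]
```

Emit:
jog_arm(
  commands=[
    {"translation": [20,42,0],"twist": 0.08},
    {"translation": [20,42,0],"twist": 0.08},
    {"translation": [20,42,0],"twist": 0.08},
    {"translation": [20,42,0],"twist": 0.08},
    {"translation": [20,42,0],"twist": 0.08},
    {"translation": [20,42,0],"twist": 0.08},
    {"translation": [20,42,0],"twist": 0.08},
    {"translation": [20,42,0],"twist": 0.08},
    {"translation": [20,42,0],"twist": 0.08},
    {"translation": [20,42,0],"twist": 0.08},
    {"translation": [0,42,0],"twist": 0.08},
    {"translation": [0,42,0],"twist": 0.08},
    {"translation": [0,42,0],"twist": 0.08},
    {"translation": [0,42,0],"twist": 0.08},
    {"translation": [0,42,0],"twist": 0.08},
    {"translation": [0,42,0],"twist": 0.08},
    {"translation": [0,42,0],"twist": 0.08},
    {"translation": [0,42,0],"twist": 0.08},
    {"translation": [0,42,0],"twist": 0.08},
    {"translation": [0,42,0],"twist": 0.08},
  ],
  grip=0.35,
  grip_force=15,
)

```text
time: 2.15
ee_pos: [0.462, 0.274, 0.199]
eef_rot: [0.688, 0.163, -0.163, -0.688]
ft_force: [1.6, 1.0, 0.4]
width: 0.057
```

Emit:
jog_arm(
  commands=[
    {"translation": [6,6,-1],"twist": -0.027},
    {"translation": [0,0,-30],"twist": 0},
    {"translation": [0,0,-30],"twist": 0},
    {"translation": [0,0,-30],"twist": 0},
    {"translation": [0,0,-30],"twist": 0},
    {"translation": [0,0,-20],"twist": 0},
    {"translation": [0,0,-20],"twist": 0},
    {"translation": [0,0,-9],"twist": 0},
    {"translation": [0,0,0],"twist": 0},
    {"translation": [0,0,0],"twist": 0},
  ],
)

```text
time: 3.15
ee_pos: [0.4685, 0.279, 0.0297]
eef_rot: [-0.69, -0.153, 0.152, 0.691]
ft_force: [-1.0, 0.9, 0.4]
width: 0.0568
```

```bash
cat > look.py <<'E'
import sys
from bench import *
from h import *
n=sys.argv[1]
s=read_state();m=R.from_quat(s["eef_rot"]).as_matrix()
print("t",round(s["time"],2),"pos",s["ee_pos"].round(4),"jaw",round(np.degrees(np.arctan2(m[1,0],m[0,0])),2),"down",m[:,1].round(3),"w",round(s["width"],4),"F",np.round(s["ft_force"],1))
if len(sys.argv)>2:
    x0,y0,x1,y1=map(int,sys.argv[2:6]);
    c=camera(n);a=c["img"][y0:y1,x0:x1,::-1];k=min(800/(x1-x0),600/(y1-y0))
    cv2.imwrite("pics/"+sys.argv[6]+".png",cv2.resize(a,None,fx=k,fy=k,interpolation=cv2.INTER_CUBIC));print("scale",k)
E
python3 look.py scene 380 180 540 300 s1
```

```text
t 3.15 pos [0.4685 0.279  0.0297] jaw 24.93 down [ 0.001  0.001 -1.   ] w 0.0568 F [-1.   0.9  0.4]
scale 5.0
```

View pics/s1.png

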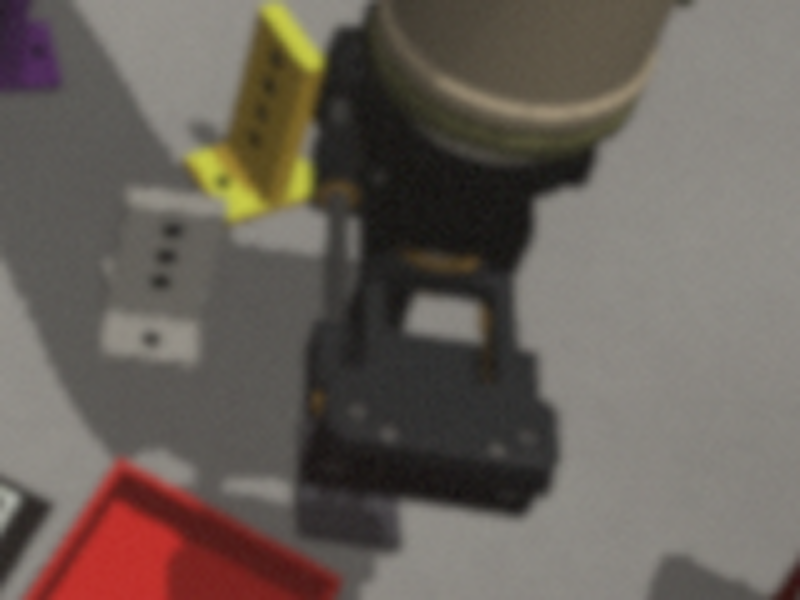

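Emit:
jog_arm(
  commands=[
    {"translation": [0,0,0],"twist": 0},
    {"translation": [0,0,0],"twist": 0},
    {"translation": [0,0,0],"twist": 0},
    {"translation": [0,0,0],"twist": 0},
    {"translation": [0,0,0],"twist": 0},
    {"translation": [0,0,0],"twist": 0},
    {"translation": [0,0,0],"twist": 0},
    {"translation": [0,0,0],"twist": 0},
  ],
  grip=1,
  grip_force=20,
)

```text
time: 4.0
ee_pos: [0.4681, 0.2785, 0.0289]
eef_rot: [0.69, 0.153, -0.153, -0.69]
ft_force: [0.7, 0.2, -1.1]
width: 0.0098
```

Emit:
jog_arm(
  commands=[
    {"translation": [0,0,20],"twist": 0},
    {"translation": [0,0,25],"twist": 0},
    {"translation": [0,0,25],"twist": 0},
    {"translation": [15,-4,0],"twist": -0.064},
    {"translation": [18,-5,0],"twist": -0.064},
    {"translation": [18,-5,0],"twist": -0.064},
    {"translation": [18,-5,0],"twist": -0.064},
    {"translation": [18,-4,0],"twist": -0.064},
    {"translation": [18,-4,0],"twist": -0.064},
    {"translation": [0,0,0],"twist": 0},
    {"translation": [0,0,0],"twist": 0},
    {"translation": [0,0,0],"twist": 0},
  ],
)

```text
time: 5.2
ee_pos: [0.5722, 0.2522, 0.0989]
eef_rot: [-0.707, -0.019, 0.019, 0.707]
ft_force: [-0.8, -0.9, -0.9]
width: 0.01
```

```bash
python3 look.py scene 340 180 500 300 s2; python3 look.py top 120 120 280 240 t2
```

```text
t 5.2 pos [0.5722 0.2522 0.0989] jaw 3.04 down [-0.001  0.    -1.   ] w 0.01 F [-0.8 -0.9 -0.9]
scale 5.0
t 5.25 pos [0.5723 0.2522 0.099 ] jaw 3.03 down [-0.  0. -1.] w 0.0096 F [ 0.  -0.2 -0.6]
scale 5.0
```

View pics/s2.png

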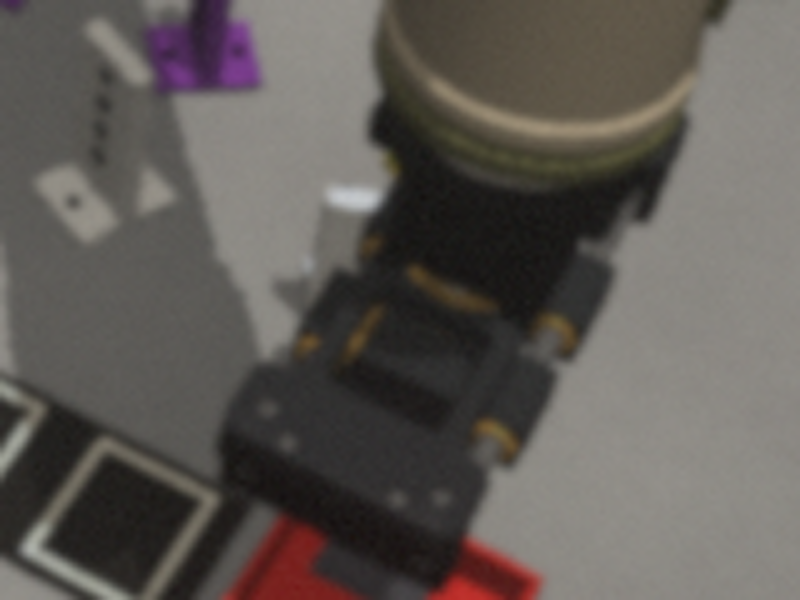

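View pics/t2.png

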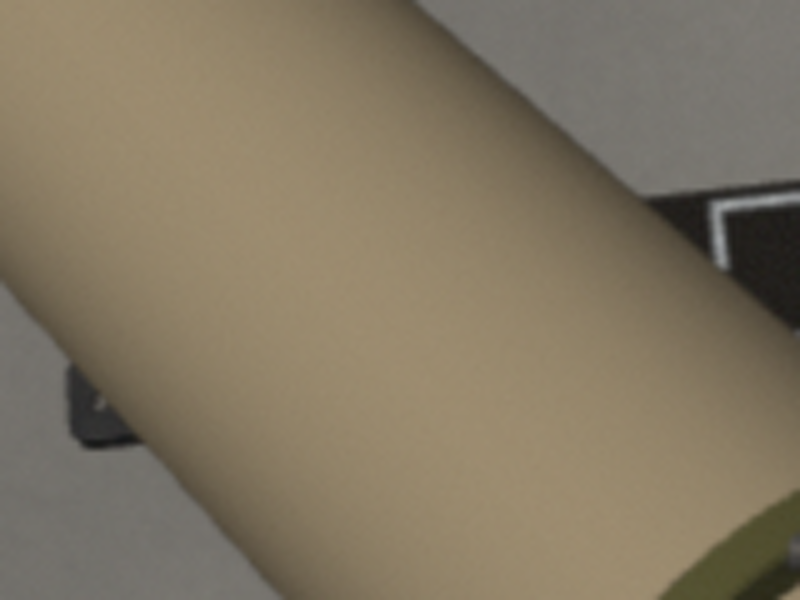

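Emit:
jog_arm(
  commands=[
    {"translation": [0,0,-20],"twist": 0},
    {"translation": [0,0,-20],"twist": 0},
    {"translation": [0,0,-14],"twist": 0},
    {"translation": [0,0,-6],"twist": 0},
    {"translation": [0,0,-3],"twist": 0},
    {"translation": [0,0,-2],"twist": 0},
    {"translation": [0,0,-1],"twist": 0},
    {"translation": [0,0,0],"twist": 0},
    {"translation": [0,0,0],"twist": 0},
  ],
)

```text
time: 6.2
ee_pos: [0.5734, 0.2517, 0.0334]
eef_rot: [-0.707, -0.018, 0.018, 0.707]
ft_force: [0.0, 0.7, -0.6]
width: 0.0096
```

```bash
python3 look.py scene
```

```text
t 6.2 pos [0.5734 0.2517 0.0334] jaw 2.92 down [ 0.001  0.    -1.   ] w 0.0096 F [ 0.   0.7 -0.6]
```

Emit:
jog_arm(
  commands=[
    {"translation": [0,0,-1],"twist": 0},
    {"translation": [0,0,0],"twist": 0},
  ],
)

```text
time: 6.4
ee_pos: [0.5738, 0.2518, 0.0328]
eef_rot: [-0.707, -0.019, 0.017, 0.707]
ft_force: [-0.2, -1.2, 4.4]
width: 0.0099
```

Emit:
jog_arm(
  commands=[
    {"translation": [0,0,0],"twist": 0},
    {"translation": [0,0,0],"twist": 0},
    {"translation": [0,0,0],"twist": 0},
    {"translation": [0,0,0],"twist": 0},
    {"translation": [0,0,0],"twist": 0},
  ],
  grip=0.6,
)

```text
time: 6.9
ee_pos: [0.5731, 0.2516, 0.0319]
eef_rot: [0.707, 0.018, -0.018, -0.707]
ft_force: [-0.1, -0.2, 0.2]
width: 0.0337
```

Emit:
jog_arm(
  commands=[
    {"translation": [0,0,10],"twist": 0},
    {"translation": [0,0,25],"twist": 0},
    {"translation": [0,0,40],"twist": 0},
    {"translation": [0,0,40],"twist": 0},
    {"translation": [0,0,40],"twist": 0},
    {"translation": [0,0,0],"twist": 0},
  ],
)

```text
time: 7.5
ee_pos: [0.5753, 0.2535, 0.1939]
eef_rot: [-0.706, -0.021, 0.015, 0.708]
ft_force: [-0.0, 0.2, -0.7]
width: 0.0346
```

```bash
python3 look.py scene 340 200 500 320 s3
```

```text
t 7.5 pos [0.5753 0.2535 0.1939] jaw 2.93 down [ 0.009  0.004 -1.   ] w 0.0346 F [-0.   0.2 -0.7]
scale 5.0
```

View pics/s3.png

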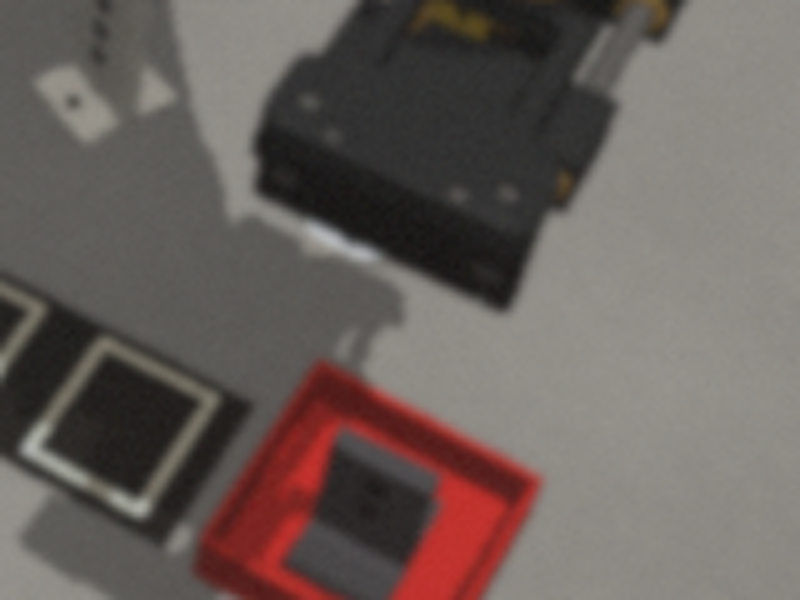

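Emit:
jog_arm(
  commands=[
    {"translation": [-12.9,-19.8,0.3],"twist": -0.0426},
    {"translation": [-12.9,-19.8,0.3],"twist": -0.0426},
    {"translation": [-12.9,-19.8,0.3],"twist": -0.0426},
    {"translation": [-12.9,-19.8,0.3],"twist": -0.0426},
    {"translation": [-12.9,-19.8,0.3],"twist": -0.0426},
    {"translation": [-12.9,-19.8,0.3],"twist": -0.0426},
    {"translation": [-12.9,-19.8,0.3],"twist": -0.0426},
    {"translation": [-12.9,-19.8,0.3],"twist": -0.0426},
    {"translation": [-12.9,-19.8,0.3],"twist": -0.0426},
    {"translation": [-12.9,-19.8,0.3],"twist": -0.0426},
    {"translation": [0,0,0],"twist": 0},
    {"translation": [0,0,0],"twist": 0},
  ],
  grip=0.45,
)

```text
time: 8.75
ee_pos: [0.4439, 0.0535, 0.1898]
eef_rot: [0.695, -0.132, 0.132, -0.695]
ft_force: [-0.5, 0.1, -0.3]
width: 0.048
```

```bash
python3 look.py scene 280 130 480 280 s4;python3 look.py top 140 120 340 270 t4
```

```text
t 8.75 pos [0.4439 0.0535 0.1898] jaw -21.5 down [-0. -0. -1.] w 0.048 F [-0.5  0.1 -0.3]
scale 4.0
t 8.8 pos [0.4442 0.0541 0.1898] jaw -21.43 down [-0.  0. -1.] w 0.0478 F [-0.5 -0.5  0.4]
scale 4.0
```

View pics/t4.png

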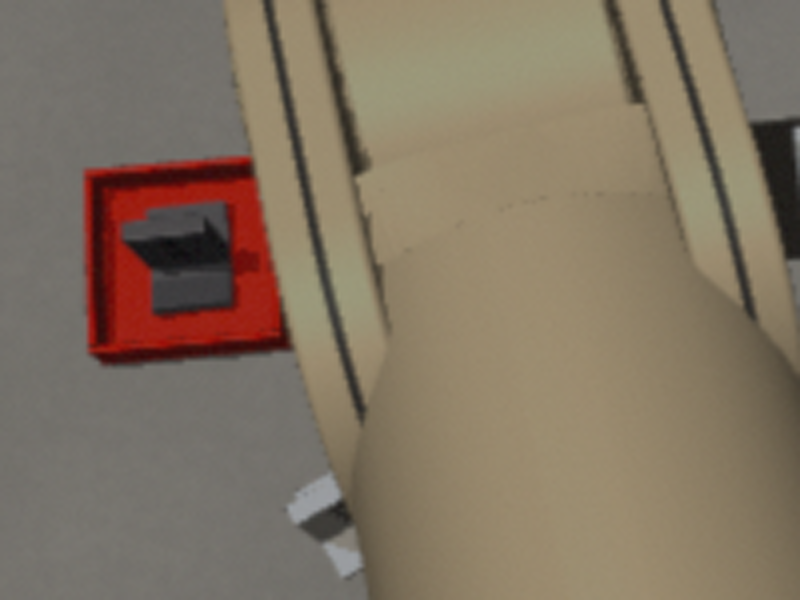

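View pics/s4.png

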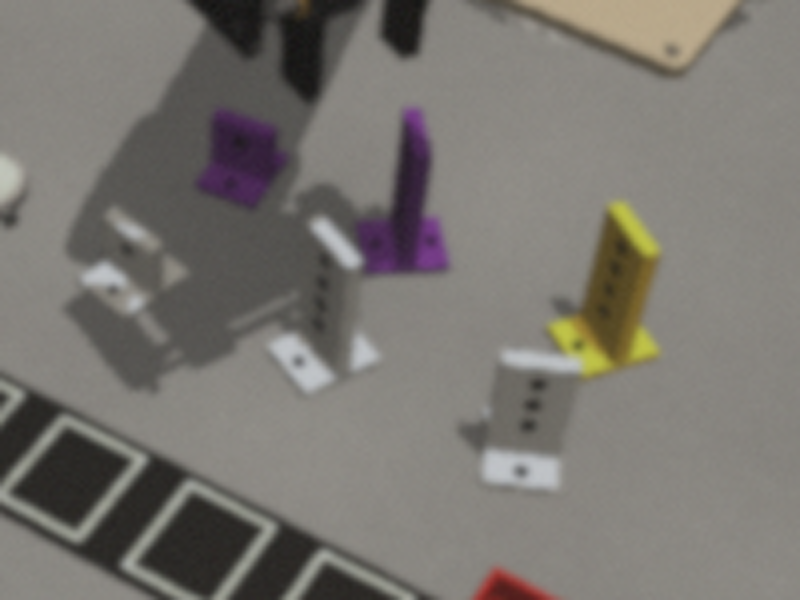

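```bash
python3 - <<'E'
from bench import *
from h import *
c=camera("scene");k=load(c);s=read_state();m=R.from_quat(s["eef_rot"]).as_matrix();p=s["ee_pos"]
q=proj(k,[p,p+m[:,0]*.024,p-m[:,0]*.024,p+m[:,0]*.04,p-m[:,0]*.04]);print(q.round(0))
a=c["img"][20:200,240:480,::-1].copy()
a=cv2.resize(a,None,fx=3,fy=3,interpolation=cv2.INTER_CUBIC);a=cv2.convertScaleAbs(a,alpha=1.6)
for u in q:cv2.circle(a,tuple(int(v) for v in (u-[240,20])*3),3,(0,0,255),-1)
cv2.imwrite("pics/s5.png",a)
E
```

```text
[[366. 156.]
 [356. 161.]
 [376. 152.]
 [349. 164.]
 [383. 149.]]
```

View pics/s5.png

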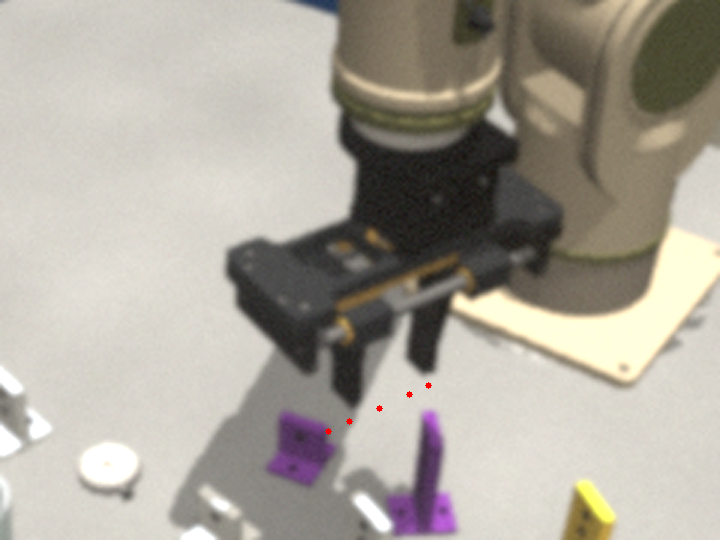

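Emit:
jog_arm(
  commands=[
    {"translation": [0,0,-35],"twist": 0},
    {"translation": [0,0,-35],"twist": 0},
    {"translation": [0,0,-30],"twist": 0},
    {"translation": [0,0,-25],"twist": 0},
    {"translation": [0,0,-10],"twist": 0},
    {"translation": [0,0,0],"twist": 0},
    {"translation": [0,0,0],"twist": 0},
  ],
)

```text
time: 9.6
ee_pos: [0.4449, 0.0541, 0.0559]
eef_rot: [-0.695, 0.131, -0.132, 0.695]
ft_force: [0.6, -0.8, 0.4]
width: 0.0476
```

Emit:
jog_arm(
  commands=[
    {"translation": [0,0,0],"twist": 0},
    {"translation": [0,0,0],"twist": 0},
    {"translation": [0,0,0],"twist": 0},
    {"translation": [0,0,0],"twist": 0},
    {"translation": [0,0,0],"twist": 0},
    {"translation": [0,0,0],"twist": 0},
    {"translation": [0,0,0],"twist": 0},
  ],
  grip=1,
)

```text
time: 10.3
ee_pos: [0.4441, 0.0536, 0.055]
eef_rot: [0.695, -0.132, 0.132, -0.695]
ft_force: [-0.2, -0.3, 0.0]
width: 0.0096
```

```bash
python3 look.py scene 280 80 480 230 s6
```

```text
t 10.3 pos [0.4441 0.0536 0.055 ] jaw -21.49 down [-0. -0. -1.] w 0.0096 F [-0.2 -0.3  0. ]
scale 4.0
```

View pics/s6.png

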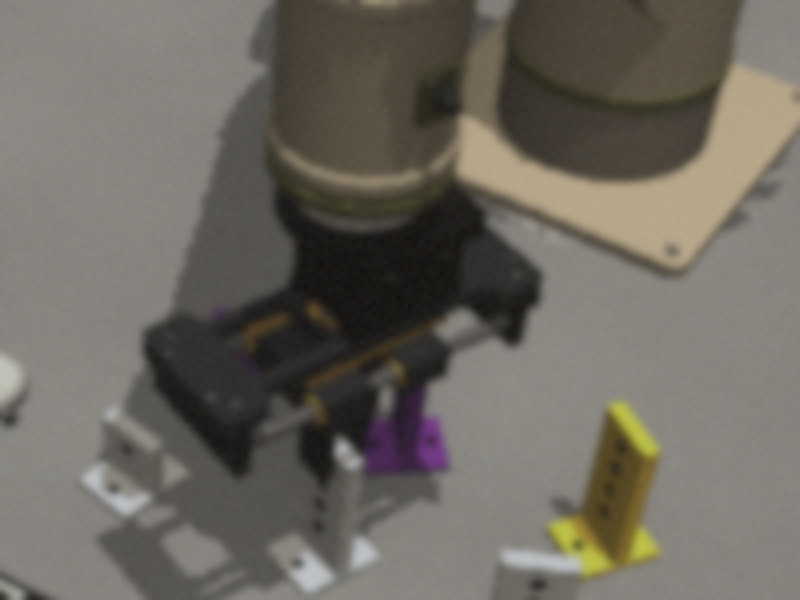

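Emit:
jog_arm(
  commands=[
    {"translation": [0,0,15],"twist": 0},
    {"translation": [0,0,25],"twist": 0},
    {"translation": [0,0,20],"twist": 0},
    {"translation": [14,9.8,0],"twist": 0.0429},
    {"translation": [14,9.8,0],"twist": 0.0429},
    {"translation": [14,9.8,0],"twist": 0.0429},
    {"translation": [14,9.8,0],"twist": 0.0429},
    {"translation": [14,9.8,0],"twist": 0.0429},
    {"translation": [14,9.8,0],"twist": 0.0429},
    {"translation": [14,9.8,0],"twist": 0.0429},
    {"translation": [14,9.8,0],"twist": 0.0429},
    {"translation": [14,9.8,0],"twist": 0.0429},
    {"translation": [14,9.8,0],"twist": 0.0429},
    {"translation": [0,0,-20],"twist": 0},
    {"translation": [0,0,-15],"twist": 0},
    {"translation": [0,0,0],"twist": 0},
    {"translation": [0,0,0],"twist": 0},
  ],
)

```text
time: 12.05
ee_pos: [0.5838, 0.1513, 0.0798]
eef_rot: [0.707, 0.019, -0.019, -0.707]
ft_force: [1.0, -0.1, -1.6]
width: 0.0095
```

```bash
python3 look.py scene 300 160 460 280 s7
```

```text
t 12.05 pos [0.5838 0.1513 0.0798] jaw 3.07 down [-0.001 -0.    -1.   ] w 0.0095 F [ 1.  -0.1 -1.6]
scale 5.0
```

View pics/s7.png

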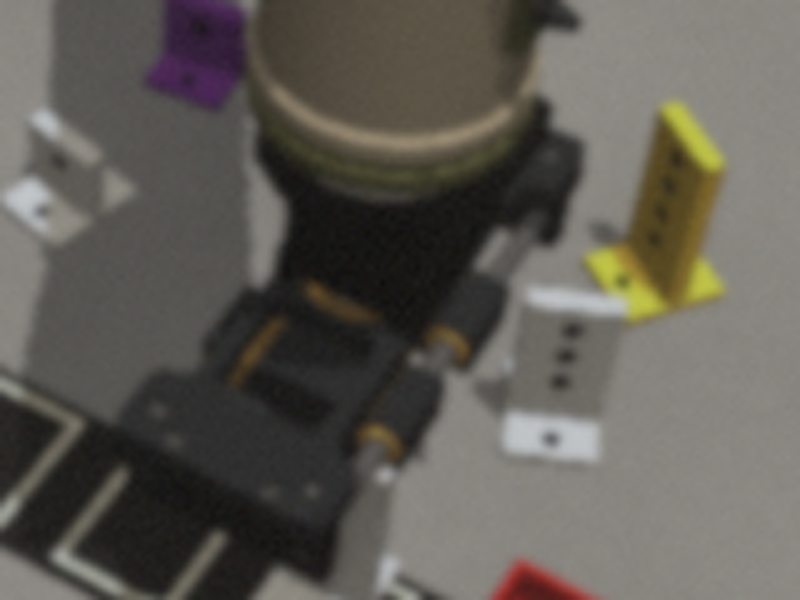

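Emit:
jog_arm(
  commands=[
    {"translation": [0,0,-12],"twist": 0},
    {"translation": [0,0,-6],"twist": 0},
    {"translation": [0,0,-3],"twist": 0},
    {"translation": [0,0,-1],"twist": 0},
    {"translation": [0,0,-0.7],"twist": 0},
    {"translation": [0,0,0],"twist": 0},
    {"translation": [0,0,0],"twist": 0},
  ],
)

```text
time: 12.8
ee_pos: [0.5845, 0.1516, 0.0579]
eef_rot: [0.707, 0.019, -0.019, -0.707]
ft_force: [-1.0, -1.1, 6.3]
width: 0.0099
```

Emit:
jog_arm(
  commands=[
    {"translation": [0,0,0],"twist": 0},
    {"translation": [0,0,0],"twist": 0},
    {"translation": [0,0,0],"twist": 0},
    {"translation": [0,0,0],"twist": 0},
  ],
  grip=0.6,
)

```text
time: 13.2
ee_pos: [0.5841, 0.1517, 0.0571]
eef_rot: [-0.707, -0.019, 0.019, 0.707]
ft_force: [0.1, -0.1, 0.0]
width: 0.0312
```

Emit:
jog_arm(
  commands=[
    {"translation": [0,0,10],"twist": 0},
    {"translation": [0,0,25],"twist": 0},
    {"translation": [0,0,35],"twist": 0},
    {"translation": [0,0,35],"twist": 0},
    {"translation": [0,0,25.7],"twist": 0},
    {"translation": [0,0,0],"twist": 0},
  ],
)

```text
time: 13.8
ee_pos: [0.5859, 0.1527, 0.1929]
eef_rot: [-0.706, -0.022, 0.017, 0.707]
ft_force: [-0.1, 0.4, 0.3]
width: 0.0346
```

Emit:
jog_arm(
  commands=[
    {"translation": [-14.55,2.25,0.2],"twist": 0.0416},
    {"translation": [-14.55,2.25,0.2],"twist": 0.0416},
    {"translation": [-14.55,2.25,0.2],"twist": 0.0416},
    {"translation": [-14.55,2.25,0.2],"twist": 0.0416},
    {"translation": [-14.55,2.25,0.2],"twist": 0.0416},
    {"translation": [-14.55,2.25,0.2],"twist": 0.0416},
    {"translation": [-14.55,2.25,0.2],"twist": 0.0416},
    {"translation": [-14.55,2.25,0.2],"twist": 0.0416},
    {"translation": [-14.55,2.25,0.2],"twist": 0.0416},
    {"translation": [-14.55,2.25,0.2],"twist": 0.0416},
    {"translation": [0,0,0],"twist": 0},
    {"translation": [0,0,0],"twist": 0},
  ],
  grip=0.45,
)

```text
time: 15.0
ee_pos: [0.439, 0.1738, 0.1901]
eef_rot: [0.688, 0.164, -0.164, -0.688]
ft_force: [1.1, -0.1, -0.2]
width: 0.0479
```

```bash
python3 look.py scene 300 180 460 300 s8; python3 look.py top 140 120 300 240 t8
```

```text
t 15.0 pos [0.439  0.1738 0.1901] jaw 26.86 down [ 0.001 -0.    -1.   ] w 0.0479 F [ 1.1 -0.1 -0.2]
scale 5.0
t 15.05 pos [0.4392 0.1738 0.19  ] jaw 26.84 down [ 0. -0. -1.] w 0.0482 F [0.2 0.1 0.2]
scale 5.0
```

View pics/s8.png

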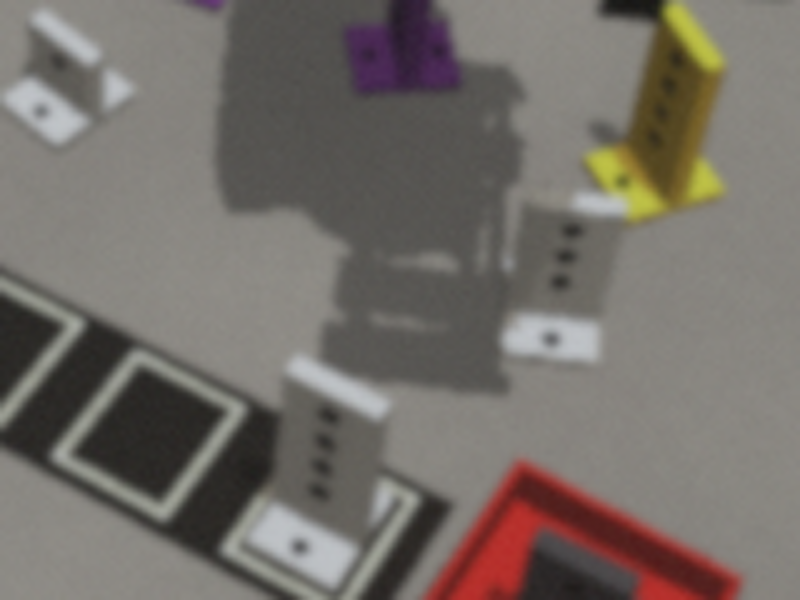

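View pics/t8.png

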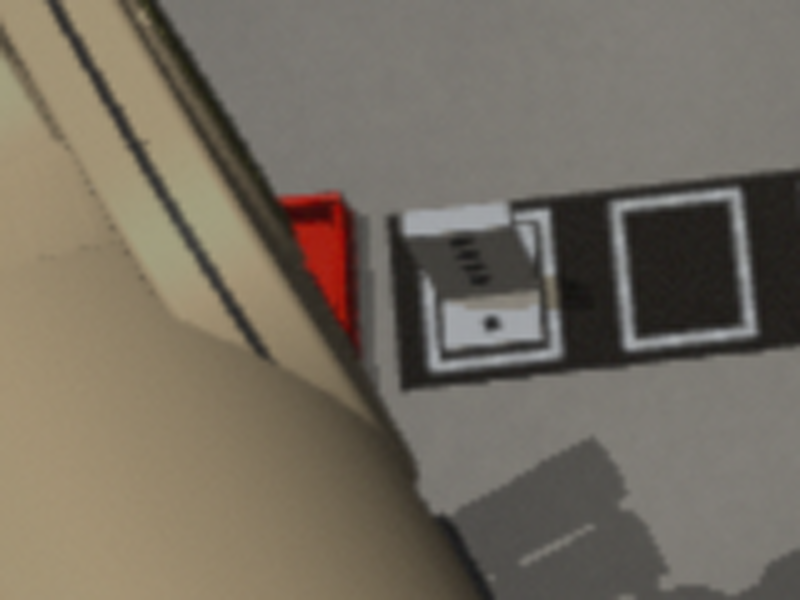

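Emit:
jog_arm(
  commands=[
    {"translation": [0,0,-35],"twist": 0},
    {"translation": [0,0,-35],"twist": 0},
    {"translation": [0,0,-35],"twist": 0},
    {"translation": [0,0,-29],"twist": 0},
    {"translation": [0,0,-10],"twist": 0},
    {"translation": [0,0,0],"twist": 0},
    {"translation": [0,0,0],"twist": 0},
  ],
)

```text
time: 15.8
ee_pos: [0.4395, 0.1746, 0.0471]
eef_rot: [-0.687, -0.165, 0.164, 0.688]
ft_force: [0.1, -0.4, 0.1]
width: 0.048
```

Emit:
jog_arm(
  commands=[
    {"translation": [0,0,0],"twist": 0},
    {"translation": [0,0,0],"twist": 0},
    {"translation": [0,0,0],"twist": 0},
    {"translation": [0,0,0],"twist": 0},
    {"translation": [0,0,0],"twist": 0},
    {"translation": [0,0,0],"twist": 0},
    {"translation": [0,0,0],"twist": 0},
  ],
  grip=1,
)

```text
time: 16.5
ee_pos: [0.4387, 0.1741, 0.046]
eef_rot: [-0.688, -0.165, 0.165, 0.688]
ft_force: [0.5, 1.1, 0.2]
width: 0.0095
```

Emit:
jog_arm(
  commands=[
    {"translation": [0,0,15],"twist": 0},
    {"translation": [0,0,30],"twist": 0},
    {"translation": [0,0,35],"twist": 0},
    {"translation": [15,-10.26,0],"twist": -0.0416},
    {"translation": [15,-10.26,0],"twist": -0.0416},
    {"translation": [15,-10.26,0],"twist": -0.0416},
    {"translation": [15,-10.26,0],"twist": -0.0416},
    {"translation": [15,-10.26,0],"twist": -0.0416},
    {"translation": [15,-10.26,0],"twist": -0.0416},
    {"translation": [15,-10.26,0],"twist": -0.0416},
    {"translation": [15,-10.26,0],"twist": -0.0416},
    {"translation": [15,-10.26,0],"twist": -0.0416},
    {"translation": [15,-10.26,0],"twist": -0.0416},
    {"translation": [0,0,-20],"twist": 0},
    {"translation": [0,0,-30],"twist": 0},
    {"translation": [0,0,-15],"twist": 0},
    {"translation": [0,0,0],"twist": 0},
  ],
)

```text
time: 18.2
ee_pos: [0.5871, 0.0709, 0.0582]
eef_rot: [0.707, 0.017, -0.021, -0.707]
ft_force: [0.3, -0.6, -0.9]
width: 0.0097
```

Emit:
jog_arm(
  commands=[
    {"translation": [0,0,-7],"twist": 0},
    {"translation": [0,0,-3],"twist": 0},
    {"translation": [0,0,-2],"twist": 0},
    {"translation": [0,0,-0.7],"twist": 0},
    {"translation": [0,0,0],"twist": 0},
    {"translation": [0,0,0],"twist": 0},
  ],
)

```text
time: 18.8
ee_pos: [0.5893, 0.0716, 0.049]
eef_rot: [0.707, 0.02, -0.019, -0.707]
ft_force: [1.5, -0.7, 4.1]
width: 0.0098
```

```bash
python3 look.py scene
```

```text
t 18.8 pos [0.5893 0.0716 0.049 ] jaw 3.09 down [ 0.001  0.    -1.   ] w 0.0098 F [ 1.5 -0.7  4.1]
```

Emit:
jog_arm(
  commands=[
    {"translation": [0,0,0],"twist": 0},
    {"translation": [0,0,0],"twist": 0},
    {"translation": [0,0,0],"twist": 0},
    {"translation": [0,0,0],"twist": 0},
  ],
  grip=0.6,
)

```text
time: 19.2
ee_pos: [0.5885, 0.0715, 0.0481]
eef_rot: [-0.707, -0.019, 0.019, 0.707]
ft_force: [-0.6, 0.7, -0.3]
width: 0.0314
```

Emit:
jog_arm(
  commands=[
    {"translation": [0,0,10],"twist": 0},
    {"translation": [0,0,25],"twist": 0},
    {"translation": [0,0,35],"twist": 0},
    {"translation": [0,0,35],"twist": 0},
    {"translation": [0,0,34.7],"twist": 0},
    {"translation": [0,0,0],"twist": 0},
  ],
)

```text
time: 19.8
ee_pos: [0.591, 0.0725, 0.1939]
eef_rot: [-0.707, -0.022, 0.016, 0.707]
ft_force: [-0.0, 0.5, 0.1]
width: 0.0349
```

Emit:
jog_arm(
  commands=[
    {"translation": [-12.38,-34.7,0],"twist": -0.0304},
    {"translation": [-12.38,-34.7,0],"twist": -0.0304},
    {"translation": [-12.38,-34.7,0],"twist": -0.0304},
    {"translation": [-12.38,-34.7,0],"twist": -0.0304},
    {"translation": [-12.38,-34.7,0],"twist": -0.0304},
    {"translation": [-12.38,-34.7,0],"twist": -0.0304},
    {"translation": [-12.38,-34.7,0],"twist": -0.0304},
    {"translation": [-12.38,-34.7,0],"twist": -0.0304},
    {"translation": [-12.38,-34.7,0],"twist": -0.0304},
    {"translation": [-12.38,-34.7,0],"twist": -0.0304},
    {"translation": [0,0,0],"twist": 0},
    {"translation": [0,0,0],"twist": 0},
    {"translation": [0,0,0],"twist": 0},
  ],
  grip=0.45,
)

```text
time: 21.1
ee_pos: [0.4654, -0.2741, 0.1881]
eef_rot: [-0.702, 0.087, -0.088, 0.702]
ft_force: [0.7, 0.4, -0.3]
width: 0.0475
```

```bash
python3 look.py scene 300 200 460 320 s9; python3 look.py top 140 130 400 260 t9
```

```text
t 21.1 pos [ 0.4654 -0.2741  0.1881] jaw -14.21 down [ 0.  0. -1.] w 0.0475 F [ 0.7  0.4 -0.3]
scale 5.0
t 21.15 pos [ 0.4655 -0.274   0.1881] jaw -14.18 down [ 0.  0. -1.] w 0.048 F [ 0.1 -0.4 -0.3]
scale 3.076923076923077
```

View pics/s9.png

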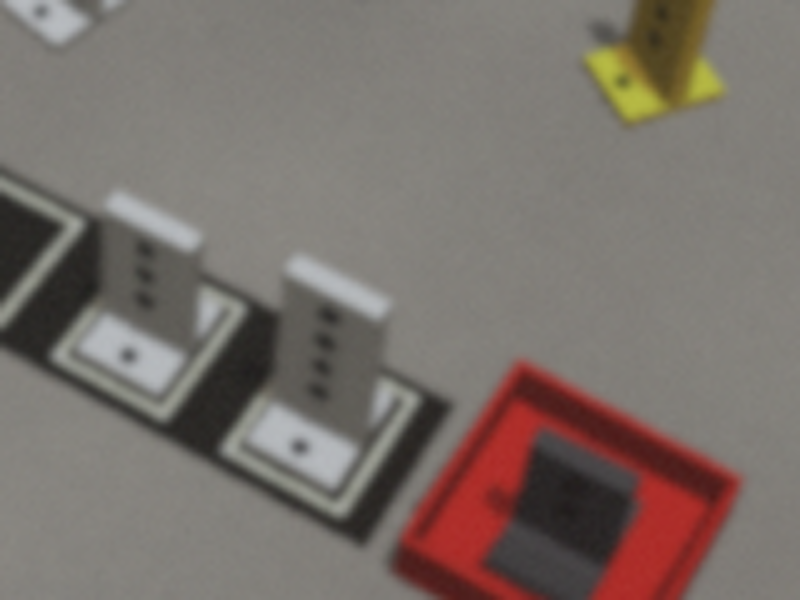

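View pics/t9.png

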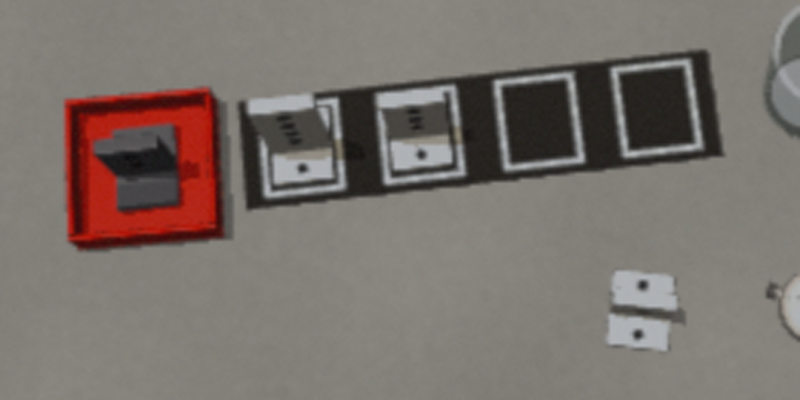

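Emit:
jog_arm(
  commands=[
    {"translation": [0,0,-35],"twist": 0},
    {"translation": [0,0,-35],"twist": 0},
    {"translation": [0,0,-35],"twist": 0},
    {"translation": [0,0,-30],"twist": 0},
    {"translation": [0,0,-15],"twist": 0},
    {"translation": [0,0,-8],"twist": 0},
    {"translation": [0,0,0],"twist": 0},
    {"translation": [0,0,0],"twist": 0},
  ],
)

```text
time: 22.0
ee_pos: [0.4658, -0.2758, 0.0313]
eef_rot: [0.702, -0.087, 0.089, -0.701]
ft_force: [-0.2, 0.7, 0.8]
width: 0.0477
```

Emit:
jog_arm(
  commands=[
    {"translation": [0,0,0],"twist": 0},
    {"translation": [0,0,0],"twist": 0},
    {"translation": [0,0,0],"twist": 0},
    {"translation": [0,0,0],"twist": 0},
    {"translation": [0,0,0],"twist": 0},
    {"translation": [0,0,0],"twist": 0},
    {"translation": [0,0,0],"twist": 0},
  ],
  grip=1,
)

```text
time: 22.7
ee_pos: [0.4647, -0.2755, 0.0299]
eef_rot: [-0.702, 0.088, -0.088, 0.702]
ft_force: [-0.6, -0.0, -0.8]
width: 0.0093
```

Emit:
jog_arm(
  commands=[
    {"translation": [0,0,15],"twist": 0},
    {"translation": [0,0,40],"twist": 0},
    {"translation": [0,0,45],"twist": 0},
    {"translation": [12.81,26.68,0],"twist": 0.0304},
    {"translation": [12.81,26.68,0],"twist": 0.0304},
    {"translation": [12.81,26.68,0],"twist": 0.0304},
    {"translation": [12.81,26.68,0],"twist": 0.0304},
    {"translation": [12.81,26.68,0],"twist": 0.0304},
    {"translation": [12.81,26.68,0],"twist": 0.0304},
    {"translation": [12.81,26.68,0],"twist": 0.0304},
    {"translation": [12.81,26.68,0],"twist": 0.0304},
    {"translation": [12.81,26.68,0],"twist": 0.0304},
    {"translation": [12.81,26.68,0],"twist": 0.0304},
    {"translation": [0,0,0],"twist": 0},
    {"translation": [0,0,0],"twist": 0},
    {"translation": [0,0,-35],"twist": 0},
    {"translation": [0,0,-35],"twist": 0},
    {"translation": [0,0,-15],"twist": 0},
    {"translation": [0,0,0],"twist": 0},
  ],
)

```text
time: 24.6
ee_pos: [0.5914, -0.01, 0.0434]
eef_rot: [0.707, 0.017, -0.02, -0.707]
ft_force: [0.5, 1.0, -1.0]
width: 0.0101
```

Emit:
jog_arm(
  commands=[
    {"translation": [0,0,-7],"twist": 0},
    {"translation": [0,0,-3],"twist": 0},
    {"translation": [0,0,-2],"twist": 0},
    {"translation": [0,0,-0.7],"twist": 0},
    {"translation": [0,0,0],"twist": 0},
    {"translation": [0,0,0],"twist": 0},
  ],
)

```text
time: 25.2
ee_pos: [0.5933, -0.0088, 0.0329]
eef_rot: [0.707, 0.019, -0.019, -0.707]
ft_force: [-1.9, 0.5, 4.3]
width: 0.0099
```

```bash
python3 look.py scene
```

```text
t 25.2 pos [ 0.5933 -0.0088  0.0329] jaw 3.09 down [ 0.001 -0.    -1.   ] w 0.0099 F [-1.9  0.5  4.3]
```

Emit:
jog_arm(
  commands=[
    {"translation": [0,0,0],"twist": 0},
    {"translation": [0,0,0],"twist": 0},
    {"translation": [0,0,0],"twist": 0},
    {"translation": [0,0,0],"twist": 0},
  ],
  grip=0.6,
)

```text
time: 25.6
ee_pos: [0.5929, -0.0087, 0.0322]
eef_rot: [-0.707, -0.019, 0.019, 0.707]
ft_force: [0.0, -0.1, 0.2]
width: 0.0315
```

Emit:
jog_arm(
  commands=[
    {"translation": [0,0,10],"twist": 0},
    {"translation": [0,0,25],"twist": 0},
    {"translation": [0,0,40],"twist": 0},
    {"translation": [0,0,40],"twist": 0},
    {"translation": [0,0,40.7],"twist": 0},
    {"translation": [0,0,0],"twist": 0},
  ],
)

```text
time: 26.2
ee_pos: [0.5958, -0.008, 0.1948]
eef_rot: [0.707, 0.023, -0.016, -0.707]
ft_force: [0.3, 0.1, 0.2]
width: 0.035
```

Emit:
jog_arm(
  commands=[
    {"translation": [-13.31,-5.8,0],"twist": -0.024},
    {"translation": [-13.31,-5.8,0],"twist": -0.024},
    {"translation": [-13.31,-5.8,0],"twist": -0.024},
    {"translation": [-13.31,-5.8,0],"twist": -0.024},
    {"translation": [-13.31,-5.8,0],"twist": -0.024},
    {"translation": [-13.31,-5.8,0],"twist": -0.024},
    {"translation": [-13.31,-5.8,0],"twist": -0.024},
    {"translation": [-13.31,-5.8,0],"twist": -0.024},
    {"translation": [-13.31,-5.8,0],"twist": -0.024},
    {"translation": [-13.31,-5.8,0],"twist": -0.024},
    {"translation": [0,0,0],"twist": 0},
    {"translation": [0,0,0],"twist": 0},
    {"translation": [0,0,0],"twist": 0},
  ],
  grip=0.45,
)

```text
time: 27.5
ee_pos: [0.4604, -0.0662, 0.1882]
eef_rot: [-0.704, 0.065, -0.065, 0.704]
ft_force: [0.6, -0.1, -0.1]
width: 0.0474
```

```bash
python3 look.py scene 240 160 460 310 s10
```

```text
t 27.5 pos [ 0.4604 -0.0662  0.1882] jaw -10.59 down [ 0.001  0.    -1.   ] w 0.0474 F [ 0.6 -0.1 -0.1]
scale 3.6363636363636362
```

View pics/s10.png

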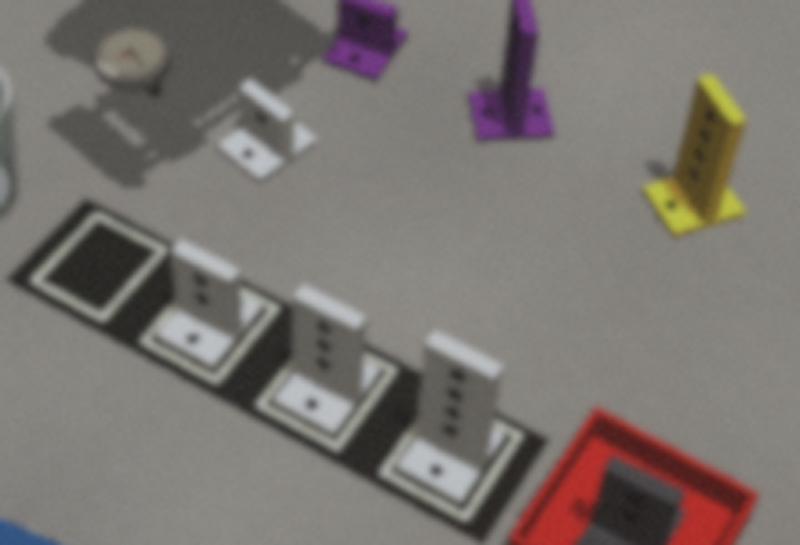

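```bash
python3 - <<'E'
from bench import *
from h import *
c=load(camera("top"))
P=ray(c,[(285,280),(289,278),(301,298),(305,294)],.095)
a=np.radians(-10.7);u=np.array([np.cos(a),np.sin(a)]);v=np.array([-u[1],u[0]])
d=P-[.4597,-.0663];print(P.round(3),np.c_[d@u,d@v].round(3))
g=ray(c,[(400,160)],0);print("tumbler bottom",g, ray(c,[(393,150),(428,150),(410,132),(410,168)],.088))
E
```

```text
[[0.362 0.061]
 [0.365 0.054]
 [0.328 0.034]
 [0.335 0.027]] [[-0.12   0.107]
 [-0.115  0.1  ]
 [-0.148  0.074]
 [-0.14   0.068]]
tumbler bottom [[ 0.60191864 -0.18749864]] [[ 0.59509928 -0.15755602]
 [ 0.59093809 -0.22441177]
 [ 0.62943127 -0.19397351]
 [ 0.55734309 -0.18613681]]
```

Emit:
jog_arm(
  commands=[
    {"translation": [0,0,-35],"twist": 0},
    {"translation": [0,0,-35],"twist": 0},
    {"translation": [0,0,-35],"twist": 0},
    {"translation": [0,0,-35],"twist": 0},
    {"translation": [0,0,-20],"twist": 0},
    {"translation": [0,0,-10],"twist": 0},
    {"translation": [0,0,-4],"twist": 0},
    {"translation": [0,0,0],"twist": 0},
    {"translation": [0,0,0],"twist": 0},
  ],
)

```text
time: 28.5
ee_pos: [0.4608, -0.0668, 0.015]
eef_rot: [0.704, -0.065, 0.066, -0.704]
ft_force: [0.4, -0.7, -0.5]
width: 0.0478
```

Emit:
jog_arm(
  commands=[
    {"translation": [0,0,0],"twist": 0},
    {"translation": [0,0,0],"twist": 0},
    {"translation": [0,0,0],"twist": 0},
    {"translation": [0,0,0],"twist": 0},
    {"translation": [0,0,0],"twist": 0},
    {"translation": [0,0,0],"twist": 0},
    {"translation": [0,0,0],"twist": 0},
  ],
  grip=1,
)

```text
time: 29.2
ee_pos: [0.4598, -0.0667, 0.0139]
eef_rot: [-0.704, 0.066, -0.066, 0.704]
ft_force: [0.6, 1.0, 0.5]
width: 0.0096
```

Emit:
jog_arm(
  commands=[
    {"translation": [0,0,15],"twist": 0},
    {"translation": [0,0,30],"twist": 0},
    {"translation": [0,0,35],"twist": 0},
    {"translation": [13.75,-2.19,0],"twist": 0.024},
    {"translation": [13.75,-2.19,0],"twist": 0.024},
    {"translation": [13.75,-2.19,0],"twist": 0.024},
    {"translation": [13.75,-2.19,0],"twist": 0.024},
    {"translation": [13.75,-2.19,0],"twist": 0.024},
    {"translation": [13.75,-2.19,0],"twist": 0.024},
    {"translation": [13.75,-2.19,0],"twist": 0.024},
    {"translation": [13.75,-2.19,0],"twist": 0.024},
    {"translation": [13.75,-2.19,0],"twist": 0.024},
    {"translation": [13.75,-2.19,0],"twist": 0.024},
    {"translation": [0,0,0],"twist": 0},
    {"translation": [0,0,0],"twist": 0},
    {"translation": [0,0,-30],"twist": 0},
    {"translation": [0,0,-25],"twist": 0},
    {"translation": [0,0,-10],"twist": 0},
    {"translation": [0,0,0],"twist": 0},
  ],
)

```text
time: 31.1
ee_pos: [0.596, -0.0885, 0.0279]
eef_rot: [-0.707, -0.018, 0.02, 0.707]
ft_force: [-0.5, -0.4, -1.1]
width: 0.0097
```

Emit:
jog_arm(
  commands=[
    {"translation": [0,0,-7],"twist": 0},
    {"translation": [0,0,-3],"twist": 0},
    {"translation": [0,0,-2],"twist": 0},
    {"translation": [0,0,-0.7],"twist": 0},
    {"translation": [0,0,0],"twist": 0},
    {"translation": [0,0,0],"twist": 0},
  ],
)

```text
time: 31.7
ee_pos: [0.5976, -0.0887, 0.017]
eef_rot: [0.707, 0.019, -0.019, -0.707]
ft_force: [-3.5, -0.2, 5.6]
width: 0.0094
```

```bash
python3 look.py scene
```

```text
t 31.7 pos [ 0.5976 -0.0887  0.017 ] jaw 3.09 down [ 0.001 -0.    -1.   ] w 0.0094 F [-3.5 -0.2  5.6]
```

Release, rise and back off toward the base so both cameras see the row.

Emit:
jog_arm(
  commands=[
    {"translation": [0,0,0],"twist": 0},
    {"translation": [0,0,0],"twist": 0},
    {"translation": [0,0,0],"twist": 0},
    {"translation": [0,0,0],"twist": 0},
  ],
  grip=0.6,
)

```text
time: 32.1
ee_pos: [0.5974, -0.0886, 0.0162]
eef_rot: [-0.707, -0.019, 0.019, 0.707]
ft_force: [-0.3, -0.1, 0.2]
width: 0.0314
```

Emit:
jog_arm(
  commands=[
    {"translation": [0,0,10],"twist": 0},
    {"translation": [0,0,25],"twist": 0},
    {"translation": [0,0,40],"twist": 0},
    {"translation": [0,0,40],"twist": 0},
    {"translation": [0,0,45],"twist": 0},
    {"translation": [0,0,10],"twist": 0},
    {"translation": [-15,-30,0],"twist": 0},
    {"translation": [-15,-30,0],"twist": 0},
    {"translation": [-15,-30,0],"twist": 0},
    {"translation": [-15,-30,0],"twist": 0},
    {"translation": [-15,-30,0],"twist": 0},
    {"translation": [-15,-30,0],"twist": 0},
    {"translation": [-15,-30,0],"twist": 0},
    {"translation": [-15,-30,0],"twist": 0},
    {"translation": [-15,-30,0],"twist": 0},
    {"translation": [-15,-30,0],"twist": 0},
    {"translation": [0,0,0],"twist": 0},
    {"translation": [0,0,0],"twist": 0},
  ],
)

```text
time: 33.9
ee_pos: [0.447, -0.3889, 0.1863]
eef_rot: [-0.707, -0.019, 0.019, 0.707]
ft_force: [-0.6, 1.2, 0.0]
width: 0.0348
```

```bash
python3 look.py scene 230 160 450 325 s11; python3 look.py top 140 130 400 260 t11
python3 - <<'E'
from bench import *
import cv2
t=camera("top")["img"][:,:,::-1];import numpy as np
def crop(cx,cy):
    a=cv2.resize(t[cy-20:cy+20,cx-20:cx+20],None,fx=10,fy=10,interpolation=cv2.INTER_CUBIC)
    a=cv2.convertScaleAbs(a,alpha=1.2)
    for k in range(0,40,5):
        cv2.line(a,(k*10,0),(k*10,399),(0,120,0),1);cv2.line(a,(0,k*10),(399,k*10),(0,120,0),1)
    return a
cv2.imwrite("pics/p1.png",np.hstack([crop(237,178),crop(277,173)]))
cv2.imwrite("pics/p2.png",np.hstack([crop(315,169),crop(353,165)]))
E
```

```text
t 33.9 pos [ 0.447  -0.3889  0.1863] jaw 3.02 down [ 0.  0. -1.] w 0.0348 F [-0.6  1.2  0. ]
scale 3.6363636363636362
t 33.95 pos [ 0.4478 -0.3878  0.1864] jaw 3.13 down [ 0.     0.001 -1.   ] w 0.0343 F [ 0.   1.4 -0. ]
scale 3.076923076923077
```

View pics/s11.png

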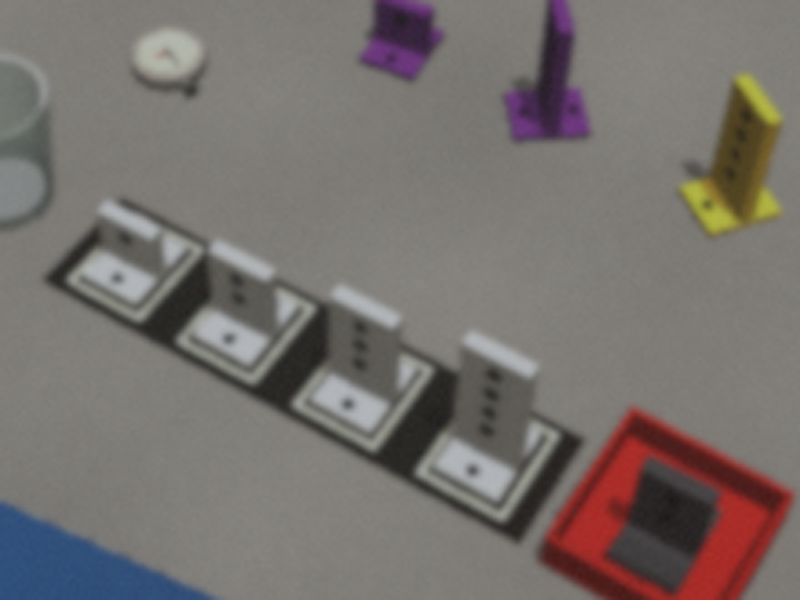

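View pics/t11.png

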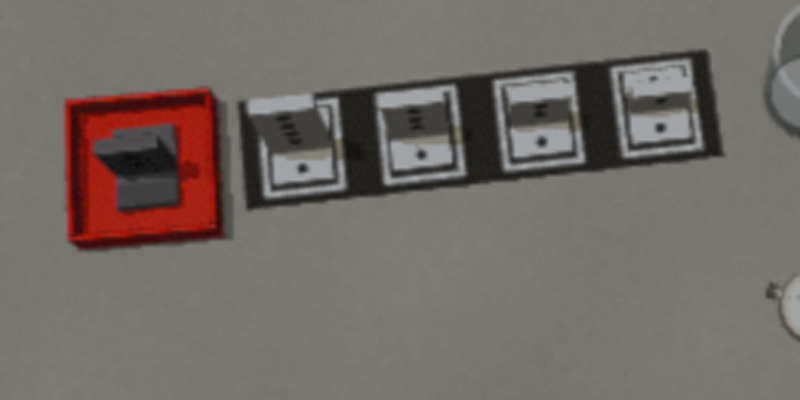

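View pics/p1.png

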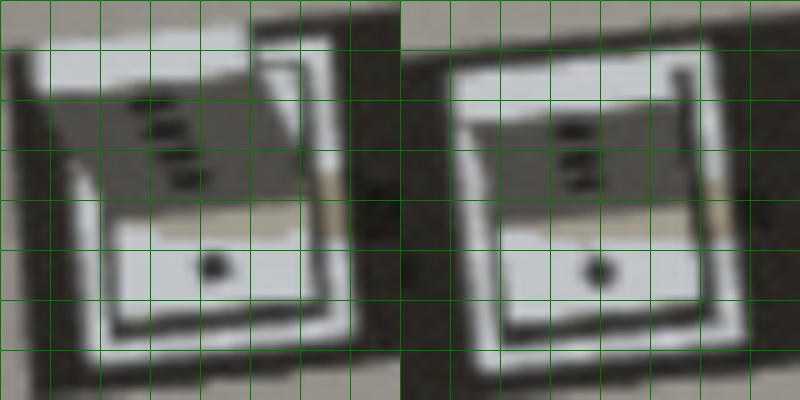

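View pics/p2.png

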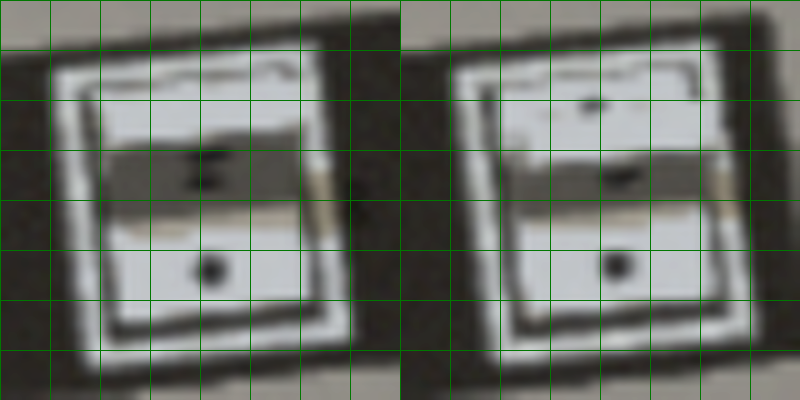

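```bash
python3 - <<'E'
from bench import *
from h import *
c=load(camera("top"))
M=np.array([[.5842,.1519],[.5886,.0719],[.5928,-.0083],[.5972,-.0882]])
O=[(217,158),(257,153),(295,149),(333,145)]
H=[(214,266),(200,272),(210,270),(216,266)]
E=[[(120,322),(310,298)],[(102,325),(295,300)],[(115,322),(305,298)],[(120,318),(310,297)]]
y=np.array([-.0537,.9986]);x=np.array([.9986,.0537])
for m,o,h,e in zip(M,O,H,E):
    f=lambda p:ray(c,np.array(o)+np.atleast_2d(p)/10-.45,.009)
    a=f(h)[0]+.016*x-m;Q=f(e);b=Q.mean(0)+.025*x-m;d=Q[1]-Q[0]
    print("hole dx,dy mm",(a@x*1e3).round(1),(a@y*1e3).round(1)," edge",(b@x*1e3).round(1),(b@y*1e3).round(1),"yaw err",np.degrees(np.arctan2(-d@x,-d@y)).round(1),"len",np.linalg.norm(d).round(4))
E
```

```text
hole dx,dy mm 0.0 -0.6  edge -0.2 -0.1 yaw err -0.8 len 0.0389
hole dx,dy mm 0.1 0.3  edge 0.6 1.4 yaw err -1.0 len 0.0397
hole dx,dy mm -0.2 0.2  edge 0.3 1.2 yaw err -0.8 len 0.0393
hole dx,dy mm -0.2 0.2  edge 0.1 1.6 yaw err 0.1 len 0.0394
```

All are centred within about 1 mm and 1°, and the gripper is clear of everything, so I'm handing in.

```bash
python3 -c "
from bench import *
print(close_job(), read_state()['time'])"
```

```text
the job is handed in; nothing more can be done
the job is handed in; nothing more can be done
```

The job is done and handed in at about 34 s of robot time. The bent dark bracket stands on its foot in the red tray. The 95, 78, 61 and 44 mm brackets stand upright on marks 1 to 4, with the tallest next to the tray and the shortest at the far end.

**Last checks:** In the final top and scene views, all five brackets were upright and the gripper was well clear of them. The purple and yellow look-alikes, the watch and the tumbler appeared undisturbed.

**Centring:** Measured from the holes in the feet, each bracket is within 0.6 mm of its mark. Measured from the near edge of the foot, up to 1.6 mm off along the row. The two ways differ by about 1 mm (0.5 mm on mark 1), which is within the 2 mm camera calibration.

**Direction and force:** The upright plates run along the row to within about 1°. The largest contact force I read when setting a bracket down was about 7 N.

No check failed.

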